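Lock the mould turntable with its pin

TASK

Lock the turntable so the mould on it can be carved: take the steel lock pin out of the tool block, set it down through the bushing near the rim of the disc, and work the disc round until the pin drops into one of the holes of the index ring hidden underneath, its knob fully home on the bushing, then let go. Keep the mould flat on the middle of the disc, and leave the two other tools standing in the block and the bowl where it is.

Things in the scene. Friction and masses are not known exactly. Their poses are not given: they have to be found in the camera images.
- lock_pin: Steel lock pin, 100 to 165 g, upright in one of the three block holes. Knob 26 mm diameter, 30 mm tall; below it a round shank 10 mm diameter, 53 mm long, the last 6 mm tapering to a 4.4 mm nose. Origin: on the axis at the knob's flat underside; z up, knob top at +30 mm, nose at -53 mm. At the start the knob's underside rests on the block's top, 60 mm above the table.
- bushing (a point): Centre of the top rim of the steel guide bushing, a flanged sleeve 27 mm in diameter standing 20 mm above the disc, 95 mm from the disc's axis; it turns with the disc. Its bore, 11.6 mm in diameter, runs 32 mm straight down through bushing and disc. The pin is home when its knob's underside sits on this rim. Axes: x outward from the disc's axis, z up.
- bore_foot (a point): Point straight below the bushing, 36 mm under its rim, level with the top of the fixed index ring (hidden; 15 mm thick, free space under it). The ring has six 11.6 mm through holes every 60 degrees on the same 95 mm circle, at an unknown angle. At the start it is solid here, 8 degrees or more from a hole: the pin first stands on it, knob 17 mm above the bushing. Turns with the disc.
- disc_centre (a point): Centre of the disc's top face, on the vertical axis of rotation, 76 mm above the table. Aluminium disc, 250 mm diameter, 12 mm thick, on a fixed round base. Turns both ways on a stiff bearing (about 0.9 N sideways at the bushing), stays where left, over 140 degrees free either way; push the pin, bushing or rim to turn it. Axes turn with the disc, x towards the bushing.
- mould: Plaster mould block with three carved cavities, 66 x 150 x 42 mm, 0.4 to 0.8 kg, lying loose near the middle of the disc (its top 118 mm above the table), its long side facing the bushing. Origin: centre of its underside, z up, y along its length.
- awl: Bystander: awl standing in another hole of the tool block, turned wooden handle up to 19 mm in diameter and 78 mm above the block. Origin on its axis at the block's top face, z up.
- stick: Bystander: thin wooden modelling stick with a flat paddle end, standing in the remaining hole of the tool block, 104 mm above the block. Origin on its axis at the block's top face, z up.
- tool_block: Wooden tool block, fixed, 230 x 56 x 60 mm, with three holes of 12 mm diameter, 56 mm deep, 75 mm apart in a row along its length, the middle one in its centre. Origin: centre of its underside, x along its length.
- bowl: Bystander: white ceramic bowl, 100 mm in diameter and 45 mm high, loose on the table. Origin: centre of its underside.
Not all that is in view belongs to the job. Leave any red look-alike of the mould alone.

How it is judged:
By the outcome, as a careful person would: the job done as asked, in the order asked, and still so for the second after the job is handed in, with the robot touching nothing.
It also fails if it takes over 54 s, if anything falls off the work surface, if the arm or the gripper's body presses on something with over 40 N, if the wrist force passes 120 N, or if a joint passes its speed limit or range.

ROBOT

A 6-joint arm with a two-finger parallel gripper is mounted at the origin on the work surface. World frame = base frame: x ahead of the robot, y to its left, z up, the work surface at z = 0. Lengths are in m, angles in rad, forces in N, time in s.
With the tool pointing down it reaches from about 0.225 to 0.875 m from the base axis. Payload 3.4 kg.
Tool frame: the origin (TCP) lies where the fingers leave the gripper's body, on its centre line; the fingertips stand 73 mm ahead of it and the grasp point (between the pads) lies 54 mm ahead of it (manip.pinch_z is the distance from the TCP to the grasp point, in m); z points along the fingers, y is the line along which they close (so a half turn about z gives the same grasp; the last joint's range is limited). The gripper opens to 85 mm and grips with 20 to 120 N. Pads are 22 mm wide; open, the fingers measure 114 mm over their backs; the gripper's body (76 mm by 85 mm) begins 54 mm behind the grasp point. The pads swing forward as they close: fully open they stand 13 mm farther back than shut.
Start: joints at [1.111, 0.276, 1.505, -0, 1.361, -0.121], TCP at [0.191, 0.542, 0.304] pointing down, gripper open.
Joint ranges: [-2.89, 2.89], [-0.75, 2.08], [0.22, 2.7], [-1.18, 4.32], [0.11, 2.71], [-2.7, 2.7]. Speed limits (rad/s): [2.57, 2.57, 3.14, 3.14, 3.14, 3.14].

INTERFACE

Orientations are given as a unit quaternion [w, x, y, z].
In Python, from rig import readout, imaging, manip gives the robot as it stands. The module is installed in compiled form; this text tells all that it offers.
- The arm moves only by the tool servo_tool, never from a script. Its argument "moves" is a list of rows, each an object with "dp": the shift along the tool's x, y, z in units of 0.2 m (1.0 is 0.2 m), a list of three; "delta_rot": the turn, a rotation vector about the tool's x, y, z in units of 0.1 rad (1.0 is 0.1 rad), a list of three; "fingers": the opening, from 0 (shut) to 1 (fully open). In form: [{"dp": [dx, dy, dz], "delta_rot": [wx, wy, wz], "fingers": fingers}, ...]. A call has 1 to 5 rows; each row shifts and turns the commanded pose from where the row before left it, along the tool's axes as they then stand; what a row does not reach is not made up. A row lasts 1/10 s, in which the tool goes at most 50 mm and 8.59 degrees, less where a joint would pass 70% of its speed; a pose out of reach is approached as far as the arm can. A call with a number of a shift or a turn outside -1 to 1 is refused whole. A call with a gripper value outside its range is refused whole. The fingers move at their own pace and stop on an object; "force" is the grip in N (left out, the last holds). Time passes only in rows, so rows that do not move let the fingers close. It gives the time, the measured TCP pose, the force, the opening and the grip force at its end, in the units of the state.
- readout.get_state(): the state, without advancing time (a new reading comes with each control period).
- imaging.get_image(name): name is "scene" or "top" or "wrist"; returns (picture, depth): 384x512x3 uint8, red, green, blue; 384x512 float32, m along the optical axis (not along the pixel's ray), 0 where there is no reading.
- imaging.calibration(name): a dict with "intrinsics" (3x3 intrinsics, pixels), "R" (3x3) and "t" (3): a world point X has camera coordinates R X + t; the wrist camera has in their place "hand_eye" (4x4, takes a point from camera to tool coordinates, whose origin is the TCP and whose axes are the flange's). Camera axes: x right, y down, z forward; pixel columns grow to the right and rows downward; lengths in m; the calibration is good to about 2 mm. A picture is of the moment at which its call begins: read the wrist's pose just before it. calibration takes no time and is no camera call.
- manip.sign_off(): hands the job in; it is judged then, once.
The state is a dict: "clock": time; "qpos": joint angles; "qd": joint speeds; "effort": joint torques, N m; "position": TCP position; "ee_rot": TCP orientation; "contact_force": force on the tool from outside, world axes, zero at the start; "moment": the same for the moment, N m; "width": finger opening in m; "gripper_force": force on a finger pad.
Only numpy, scipy, OpenCV 4.12 (cv2) and the standard library are available. Lean on these libraries where they do the work, as an engineer would, in place of code of your own. Each camera call takes 0.05 s, during which the arm holds its last target. There are 200 camera calls.

## Working session

There is one attempt and no reset: what is moved stays moved. The work goes in short steps, Python scripts to look and compute and a tool call to move; the robot and the scene stay as the last step left them, time stands still between calls to the robot, and variables do not carry over. Pictures are saved under pics/ and viewed, at most 10 in all, crops included, and the job is handed in when it is done.

Besides the shell and the picture viewer there is one more tool, called after ">>>" as name(argument=value, ...) on one line, values as JSON. servo_tool: Moves the arm, as the interface text tells. Its arguments: {"type":"object","properties":{"moves":{"type":"array"},"force":{"type":"number"}},"required":["moves"]}

```bash
mkdir -p pics; cat > h.py <<'E'
import numpy as np, cv2
from rig import readout, imaging, manip
from scipy.spatial.transform import Rotation as Ro
def pose():
    s=readout.get_state(); q=s['ee_rot']; return np.array(s['position']),Ro.from_quat([q[1],q[2],q[3],q[0]]).as_matrix(),s
def cloud(name):
    p,R,s=pose(); im,d=imaging.get_image(name); c=imaging.calibration(name); K=np.array(c['intrinsics'])
    v,u=np.mgrid[:384,:512]; P=np.stack([(u-K[0,2])/K[0,0]*d,(v-K[1,2])/K[1,1]*d,d],-1)
    if name=='wrist':
        H=np.array(c['hand_eye']); W=(P@H[:3,:3].T+H[:3,3])@R.T+p
    else: W=(P-np.array(c['t']))@np.array(c['R'])
    W[d==0]=np.nan; return im,W
E
python3 - <<'E'
from h import *
a=[]
for n in('scene','top'):
    im,W=cloud(n); np.savez(n,im=im,W=W); cv2.imwrite(f'pics/{n}.png',im[:,:,::-1])
p,R,s=pose(); print(p,R.round(3),s['clock'],s['width'],manip.pinch_z)
print(imaging.calibration('wrist'))
E
```

```text
[0.19096116 0.54196957 0.30313177] [[-0.943  0.332 -0.001]
 [ 0.332  0.943 -0.002]
 [ 0.    -0.002 -1.   ]] 0.1 0.08475916736573899 0.0539
{'intrinsics': array([[273.37506839,   0.        , 253.12752663],
       [  0.        , 273.37506839, 197.60101837],
       [  0.        ,   0.        ,   1.        ]]), 'hand_eye': array([[ 4.79569611e-04, -9.57896033e-01, -2.87114889e-01,
         7.29548342e-02],
       [ 9.99998683e-01,  1.42878046e-05,  1.62263528e-03,
         1.16779070e-03],
       [-1.55021365e-03, -2.87115289e-01,  9.57894779e-01,
        -6.96362931e-02],
       [ 0.00000000e+00,  0.00000000e+00,  0.00000000e+00,
         1.00000000e+00]])}
```

View pics/scene.png

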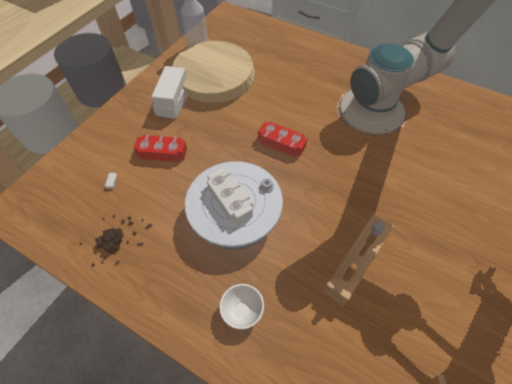

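View pics/top.png

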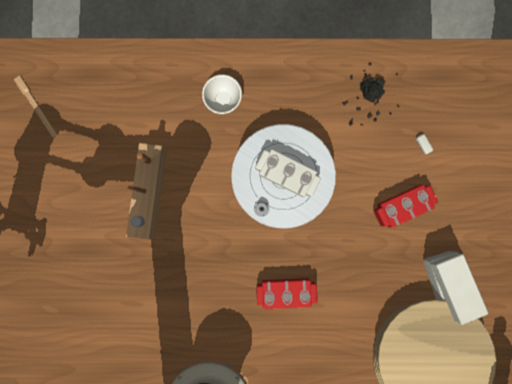

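The scene view shows the disc at about (234,203) with the bushing at (266,185). The pin knob is at (378,229), on the near end of the block. In the top view the pin is at (138,221), the bushing at (262,207), the disc centre at about (284,176), the stick and awl at (145,157) and (137,188), and the bowl at (222,95).

```bash
cat > m.py <<'E'
from h import *
z=np.load('top.npz');W=z['W'];im=z['im']
def sel(W,u0,u1,v0,v1,lo,hi):
    A=W[v0:v1,u0:u1].reshape(-1,3); return A[(A[:,2]>lo)&(A[:,2]<hi)]
def rep(n,A):
    (c,r)=cv2.minEnclosingCircle(A[:,:2].astype(np.float32)); print(n,len(A),'mean',A.mean(0).round(4),'circ',np.round(c,4),round(r,4),'z',A[:,2].min().round(3),A[:,2].max().round(3))
rep('disc',sel(W,225,345,118,235,.066,.084))
rep('bush',sel(W,250,275,195,220,.088,.108))
rep('mould',sel(W,245,330,130,205,.11,.126)); print(cv2.minAreaRect(sel(W,245,330,130,205,.11,.126)[:,:2].astype(np.float32)))
rep('pin',sel(W,125,152,205,235,.078,.1))
print(cv2.minAreaRect(sel(W,120,170,135,245,.05,.068)[:,:2].astype(np.float32)))
rep('tall',sel(W,120,170,135,200,.1,.2))
rep('bowl',sel(W,200,245,70,120,.02,.06))
z=np.load('scene.npz');W=z['W']
print('scene')
rep('pin',sel(W,368,388,218,240,.078,.1)); rep('bush',sel(W,256,276,175,195,.088,.108)); rep('disc',sel(W,180,290,158,248,.066,.084))
rep('tall',sel(W,320,400,210,300,.1,.2))
E
python3 m.py
```

```text
disc 6478 mean [ 0.5666 -0.1794  0.076 ] circ [ 0.5686 -0.1814] 0.125 z 0.069 0.084
bush 84 mean [ 0.4892 -0.1289  0.0957] circ [ 0.4892 -0.1287] 0.0132 z 0.092 0.101
mould 1726 mean [ 0.5715 -0.1892  0.1178] circ [ 0.5709 -0.1892] 0.0763 z 0.11 0.124
((0.5722379088401794, -0.18927544355392456), (0.14768293499946594, 0.06626392900943756), 63.33710861206055)
pin 105 mean [0.4577 0.1644 0.0885] circ [0.4574 0.1655] 0.0134 z 0.079 0.093
((0.5321102738380432, 0.15754933655261993), (0.05774044618010521, 0.23002570867538452), 83.39173126220703)
tall 122 mean [0.5741 0.1492 0.1323] circ [0.5711 0.1517] 0.0445 z 0.1 0.168
bowl 627 mean [ 0.7873 -0.0265  0.0348] circ [ 0.7782 -0.0293] 0.0499 z 0.02 0.052
scene
pin 102 mean [0.4603 0.1658 0.0887] circ [0.4575 0.1664] 0.0139 z 0.078 0.093
bush 83 mean [ 0.4902 -0.1285  0.0955] circ [ 0.4889 -0.129 ] 0.0139 z 0.088 0.101
disc 4901 mean [ 0.5813 -0.1711  0.0768] circ [ 0.5671 -0.1809] 0.126 z 0.066 0.084
tall 208 mean [0.5688 0.1532 0.1332] circ [0.5721 0.1547] 0.0436 z 0.1 0.167
```

```bash
cat >> h.py <<'E'
def go(x,y,z,yaw):
    "tool-axis shift (units) and z turn (units) to tool pointing down with tool y at world angle yaw (deg, mod 180)"
    p,R,s=pose(); yv=np.radians(yaw)
    Y=np.array([np.cos(yv),np.sin(yv),0]); 
    if Y@R[:,1]<0: Y=-Y
    Z=np.array([0,0,-1.]); T=np.c_[np.cross(Y,Z),Y,Z]
    print('p',p.round(4),'dp',(R.T@(np.array([x,y,z])-p)/.2).round(3),'rot',(Ro.from_matrix(R.T@T).as_rotvec()/.1).round(2),'F',np.round(s['contact_force'],1),'t',s['clock'],'w',round(s['width'],4))
E
python3 -c "
from h import *
go(.4576,.1661,.26,83.4)"
```

```text
p [0.191  0.542  0.3031] dp [-1.882 -1.329  0.218] rot [-0.02 -0.   -2.24] F [-0.1  0.2  0.4] t 0.1 w 0.0848
```

>>> servo_tool(moves=[{"dp":[-0.188,-0.133,0.022],"delta_rot":[0,0,0],"fingers":1},{"dp":[-0.188,-0.133,0.022],"delta_rot":[0,0,0],"fingers":1},{"dp":[-0.188,-0.133,0.022],"delta_rot":[0,0,0],"fingers":1},{"dp":[-0.188,-0.133,0.022],"delta_rot":[0,0,0],"fingers":1},{"dp":[-0.188,-0.133,0.022],"delta_rot":[0,0,0],"fingers":1}])

```text
clock: 0.6
position: [0.3247, 0.3528, 0.2815]
ee_rot: [-0.0, 0.168, 0.986, -0.0]
contact_force: [1.0, -0.4, -0.5]
width: 0.0857
gripper_force: 0.0
```

>>> servo_tool(moves=[{"dp":[-0.188,-0.133,0.022],"delta_rot":[0,0,0],"fingers":1},{"dp":[-0.188,-0.133,0.022],"delta_rot":[0,0,0],"fingers":1},{"dp":[-0.188,-0.133,0.022],"delta_rot":[0,0,0],"fingers":1},{"dp":[-0.188,-0.133,0.022],"delta_rot":[0,0,0],"fingers":1},{"dp":[-0.188,-0.133,0.022],"delta_rot":[0,0,0],"fingers":1}])

```text
clock: 1.1
position: [0.4579, 0.1648, 0.2596]
ee_rot: [-0.0, 0.169, 0.986, 0.0]
contact_force: [0.3, 1.1, 0.3]
width: 0.0858
gripper_force: 0.0
```

>>> servo_tool(moves=[{"dp":[0,0,0],"delta_rot":[0,0,-0.75],"fingers":0.8},{"dp":[0,0,0],"delta_rot":[0,0,-0.75],"fingers":0.8},{"dp":[0,0,0],"delta_rot":[0,0,-0.74],"fingers":0.8},{"dp":[0,0,0],"delta_rot":[0,0,0],"fingers":0.8}])

```text
clock: 1.5
position: [0.4572, 0.1662, 0.2595]
ee_rot: [-0.0, 0.058, 0.998, -0.0]
contact_force: [0.4, -0.9, 1.0]
width: 0.0682
gripper_force: 0.0
```

```bash
python3 - <<'E'
from h import *
im,W=cloud('wrist'); cv2.imwrite('pics/w1.png',im[:,:,::-1]); np.savez('w1',W=W,im=im)
A=W.reshape(-1,3); k=(np.hypot(A[:,0]-.4576,A[:,1]-.1661)<.03)&(A[:,2]>.083)&(A[:,2]<.097); A=A[k]
print(len(A),A.mean(0),cv2.minEnclosingCircle(A[:,:2].astype(np.float32)))
go(.4576,.1661,.135,83.4)
E
```

```text
605 [0.4571266  0.16757072 0.08876414] ((0.4582953155040741, 0.1677735596895218), 0.01330503635108471)
p [0.4572 0.1664 0.2596] dp [-0.003 -0.001  0.623] rot [-0.   -0.01 -0.01] F [ 0.2  0.3 -0.6] t 1.55 w 0.0684
```

View pics/w1.png

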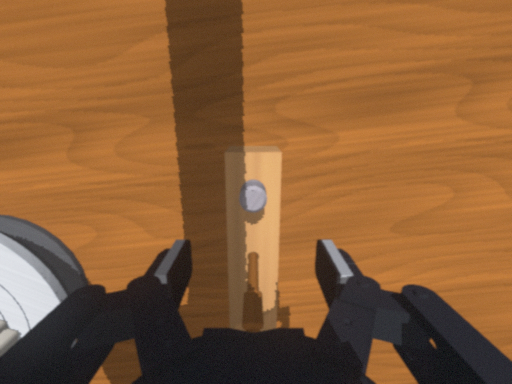

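The wrist view shows the knob at (253,195), midway between the fingers. All the position estimates agree on about (0.458, 0.167).

>>> servo_tool(moves=[{"dp":[-0.004,0.003,0.2],"delta_rot":[0,0,0],"fingers":0.8},{"dp":[0,0,0.2],"delta_rot":[0,0,0],"fingers":0.8},{"dp":[0,0,0.16],"delta_rot":[0,0,0],"fingers":0.8},{"dp":[0,0,0.06],"delta_rot":[0,0,0],"fingers":0.8},{"dp":[0,0,0],"delta_rot":[0,0,0],"fingers":0.8}])

```text
clock: 2.05
position: [0.4566, 0.1669, 0.1339]
ee_rot: [-0.003, 0.058, 0.998, -0.001]
contact_force: [0.3, -0.0, -0.3]
width: 0.0684
gripper_force: 0.0
```

>>> servo_tool(moves=[{"dp":[0,0,0],"delta_rot":[0,0,0],"fingers":0.2},{"dp":[0,0,0],"delta_rot":[0,0,0],"fingers":0.0},{"dp":[0,0,0],"delta_rot":[0,0,0],"fingers":0},{"dp":[0,0,0],"delta_rot":[0,0,0],"fingers":0},{"dp":[0,0,0],"delta_rot":[0,0,0],"fingers":0}], force=40)

```text
clock: 2.55
position: [0.4589, 0.1667, 0.1373]
ee_rot: [0.001, 0.057, 0.998, -0.0]
contact_force: [-0.5, -1.9, 6.0]
width: 0.0244
gripper_force: 39.1
```

>>> servo_tool(moves=[{"dp":[0,0,-0.05],"delta_rot":[0,0,0],"fingers":0},{"dp":[0,0,-0.125],"delta_rot":[0,0,0],"fingers":0},{"dp":[0,0,-0.2],"delta_rot":[0,0,0],"fingers":0},{"dp":[0,0,-0.2],"delta_rot":[0,0,0],"fingers":0},{"dp":[0,0,0],"delta_rot":[0,0,0],"fingers":0}])

```text
clock: 3.05
position: [0.461, 0.168, 0.2568]
ee_rot: [0.006, 0.057, 0.998, 0.002]
contact_force: [0.8, -0.4, -1.5]
width: 0.0248
gripper_force: 40.0
```

```bash
python3 - <<'E'
from h import *
go(.489,-.1288,.25,83.4)
im,W=cloud('wrist'); cv2.imwrite('pics/w2.png',im[:,:,::-1])
p,R,s=pose()
im,W=cloud('scene'); cv2.imwrite('pics/s2.png',cv2.resize(im[60:300,220:460,::-1],None,fx=2.4,fy=2.4))
A=W.reshape(-1,3); A=A[(np.hypot(A[:,0]-p[0],A[:,1]-p[1])<.04)]
E
```

```text
p [0.461  0.168  0.2568] dp [-0.309 -1.458  0.031] rot [0.05 0.12 0.  ] F [ 0.8 -0.4 -1.5] t 3.05 w 0.0248
```

View pics/s2.png

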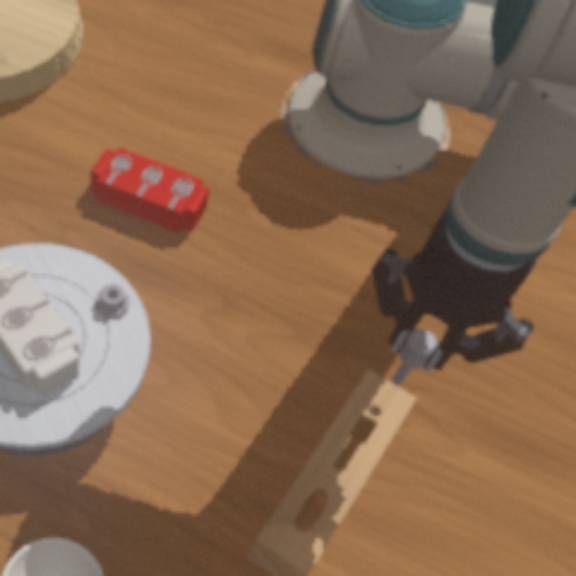

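The pin is held, with the knob at (420,350) in the crop and the shank clear of the block. Next I carry it over to the bushing.

>>> servo_tool(moves=[{"dp":[-0.044,-0.208,0],"delta_rot":[0,0,0],"fingers":0},{"dp":[-0.044,-0.208,0],"delta_rot":[0,0,0],"fingers":0},{"dp":[-0.044,-0.208,0],"delta_rot":[0,0,0],"fingers":0},{"dp":[-0.044,-0.208,0],"delta_rot":[0,0,0],"fingers":0},{"dp":[-0.044,-0.208,0],"delta_rot":[0,0,0],"fingers":0}])

```text
clock: 3.65
position: [0.4768, -0.0458, 0.249]
ee_rot: [-0.002, 0.057, 0.998, 0.001]
contact_force: [1.3, -0.4, -1.8]
width: 0.0245
gripper_force: 40.1
```

>>> servo_tool(moves=[{"dp":[-0.044,-0.208,0],"delta_rot":[0,0,0],"fingers":0},{"dp":[-0.044,-0.208,0],"delta_rot":[0.05,0.12,0],"fingers":0},{"dp":[0,0,0],"delta_rot":[0,0,0],"fingers":0},{"dp":[0,0,0],"delta_rot":[0,0,0],"fingers":0}])

```text
clock: 4.05
position: [0.485, -0.1295, 0.249]
ee_rot: [-0.008, 0.059, 0.998, -0.001]
contact_force: [-0.9, 0.2, -1.8]
width: 0.0249
gripper_force: 40.2
```

```bash
python3 - <<'E'
from h import *
go(.489,-.1288,.25,83.4)
im,W=cloud('wrist'); cv2.imwrite('pics/w3.png',cv2.resize(im[120:,110:400,::-1],None,fx=2,fy=2)); np.savez('w3',W=W,im=im)
im,W=cloud('scene'); np.savez('s3',W=W,im=im)
p,R,s=pose()
# project tool axis points onto scene image
c=imaging.calibration('scene');K=np.array(c['intrinsics']);
for h in(.0,.054,.077,.1,.13):
    X=np.array(c['R'])@(p+R[:,2]*h)+c['t']; x=K@X; print(h,(x[:2]/x[2]).round(1))
X=np.array(c['R'])@np.array([.489,-.1288,.096])+c['t'];x=K@X;print('bush',(x[:2]/x[2]).round(1))
cv2.imwrite('pics/s3.png',cv2.resize(im[120:220,220:320,::-1],None,fx=6,fy=6,interpolation=cv2.INTER_CUBIC))
E
```

```text
p [ 0.485  -0.1295  0.249 ] dp [-0.019  0.006 -0.005] rot [-0.03 -0.16 -0.02] F [-0.9  0.2 -1.8] t 4.05 w 0.0249
0.0 [268.3 142.3]
0.054 [267.9 157.1]
0.077 [267.7 162.9]
0.1 [267.6 168.4]
0.13 [267.4 175.2]
bush [265.9 182. ]
```

View pics/w3.png

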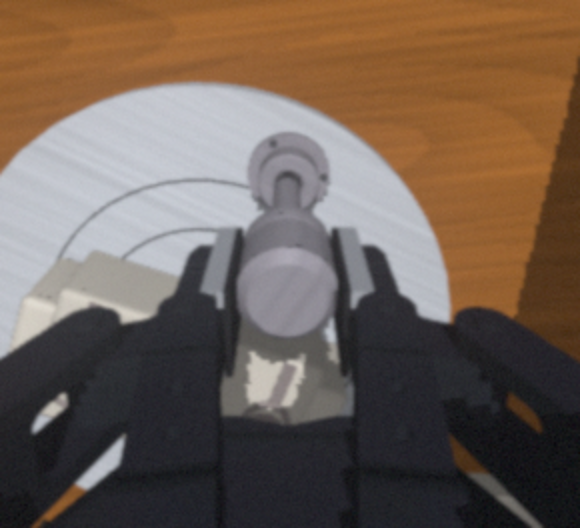

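View pics/s3.png

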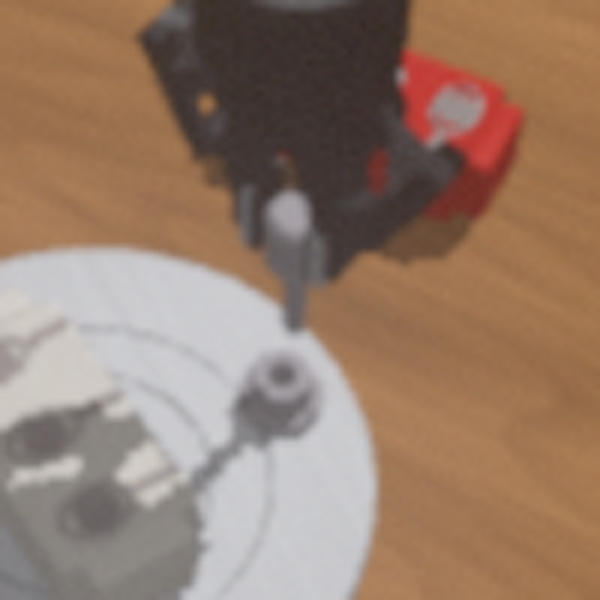

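The wrist crop shows the shank pointing at the bushing top, at about (289,165). In the scene crop the nose is at (293,328) and the bore at (283,375). Pose readings are noisy, so I average them and measure the bushing in the tool frame.

```bash
cat > avg.py <<'E'
from h import *
def avgpose(n=6,cam='wrist'):
    P=[];Q=[]
    for i in range(n):
        p,R,s=pose();P.append(p);Q.append(R); imaging.get_image(cam)
    P=np.array(P); print('std',P.std(0).round(5)); r=Ro.from_matrix(Q); m=r.mean(); print('rotstd',((m.inv()*r).as_rotvec().std(0)).round(4))
    return P.mean(0),m.as_matrix()
E
python3 - <<'E'
from avg import *
p,R=avgpose(6); print('p',p.round(4),'z-axis',R[:,2].round(4),'yaw',np.degrees(np.arctan2(R[1,1],R[0,1])))
T=np.array([.489,-.1288,.096]); print('bush in tool (mm)',(R.T@(T-p)*1000).round(1))
im,W=cloud('wrist'); c=imaging.calibration('wrist')
A=W.reshape(-1,3); g=(A-p)@R # approx tool coords
q=R.T@(T-p)
for lo,hi in((.09,.1),(.072,.08)):
    k=(np.hypot(A[:,0]-.489,A[:,1]+.1288)<.022)&(A[:,2]>lo)&(A[:,2]<hi); B=g[k]
    print(len(B),cv2.minEnclosingCircle(B[:,:2].astype(np.float32)), np.median(B[:,2]))
d=g[np.isfinite(g[:,0])]; k=(np.abs(d[:,0])<.02)&(np.abs(d[:,1])<.02)&(d[:,2]>.03)&(d[:,2]<.135)
for a in np.arange(.04,.135,.01):
    b=d[k&(d[:,2]>=a)&(d[:,2]<a+.01)]
    if len(b)>5: print(round(a,3),len(b),'x',np.percentile(b[:,0],[5,95]).round(4),'y',np.percentile(b[:,1],[3,50,97]).round(4))
print(readout.get_state()['clock'])
E
```

```text
std [0.00028 0.00013 0.00044]
rotstd [0.0006 0.001  0.0006]
p [ 0.4855 -0.128   0.2503] z-axis [-0.0138 -0.0025 -0.9999] yaw 83.50197758537442
bush in tool (mm) [ -5.6   0.2 154.3]
497 ((-0.006351685617119074, 0.0010536612244322896), 0.013756870292127132) 0.15484584262649959
476 ((-0.006000171415507793, 0.0002835332415997982), 0.022064780816435814) 0.17454507490271573
0.04 2276 x [-0.0084  0.0107] y [-0.0155  0.0009  0.0168]
0.05 766 x [0.0011 0.013 ] y [-0.0175  0.0006  0.0189]
0.06 456 x [0.0061 0.0129] y [-0.0172  0.0009  0.0188]
0.07 225 x [0.0053 0.013 ] y [-0.0104  0.0014  0.0127]
0.09 23 x [0.0037 0.0051] y [-0.002   0.0009  0.0044]
0.1 68 x [0.0022 0.0053] y [-0.0033  0.0012  0.0057]
0.11 63 x [0.0023 0.0052] y [-0.0035  0.0009  0.0054]
0.12 24 x [0.0023 0.0053] y [-0.0031  0.0005  0.0054]
4.5
```

>>> servo_tool(moves=[{"dp":[0,0,0],"delta_rot":[-0.03,-0.14,0],"fingers":0},{"dp":[-0.02,-0.003,0.05],"delta_rot":[0,0,0],"fingers":0},{"dp":[0,0,0.04],"delta_rot":[0,0,0],"fingers":0},{"dp":[0,0,0],"delta_rot":[0,0,0],"fingers":0}])

```text
clock: 4.9
position: [0.4891, -0.1301, 0.2311]
ee_rot: [-0.001, 0.057, 0.998, -0.0]
contact_force: [0.5, 0.0, -2.0]
width: 0.0245
gripper_force: 40.2
```

```bash
cat > chk.py <<'E'
from avg import *
def chk(n=3):
    p,R=avgpose(n); s=readout.get_state(); print('p',p.round(4),'z',R[:,2].round(4),'F',np.round(s['contact_force'],1),'M',np.round(s['moment'],2),'t',s['clock'],'w',s['width'])
    return p,R
E
python3 - <<'E'
from chk import *
p,R=chk()
im,W=cloud('wrist');A=W.reshape(-1,3); g=(A-p)@R
k=(np.hypot(A[:,0]-.4895,A[:,1]+.129)<.022)&(A[:,2]>.09)&(A[:,2]<.098); B=g[k]
print(len(B),cv2.minEnclosingCircle(B[:,:2].astype(np.float32)), np.median(B[:,2]))
E
```

```text
std [0.00026 0.00012 0.00047]
rotstd [0.0003 0.0009 0.    ]
p [ 0.4894 -0.1303  0.2317] z [-6.0e-04 -1.1e-03 -1.0e+00] F [ 0.7  0.3 -1.7] M [-0.   -0.03  0.01] t 5.05 w 0.02494196232230541
594 ((-0.0003043568576686084, 0.0022450487595051527), 0.013639953918755054) 0.13628332200034296
```

>>> servo_tool(moves=[{"dp":[0,0.006,0],"delta_rot":[0,0,0],"fingers":0},{"dp":[0,0,0.02],"delta_rot":[0,0,0],"fingers":0},{"dp":[0,0,0.02],"delta_rot":[0,0,0],"fingers":0},{"dp":[0,0,0.02],"delta_rot":[0,0,0],"fingers":0},{"dp":[0,0,0.02],"delta_rot":[0,0,0],"fingers":0}])

```text
clock: 5.6
position: [0.49, -0.1292, 0.2164]
ee_rot: [0.001, 0.057, 0.998, -0.001]
contact_force: [-0.2, -0.3, -1.4]
width: 0.0245
gripper_force: 40.2
```

>>> servo_tool(moves=[{"dp":[0,0,0.025],"delta_rot":[0,0,0],"fingers":0},{"dp":[0,0,0.025],"delta_rot":[0,0,0],"fingers":0},{"dp":[0,0,0.025],"delta_rot":[0,0,0],"fingers":0},{"dp":[0,0,0.025],"delta_rot":[0,0,0],"fingers":0},{"dp":[0,0,0.015],"delta_rot":[0,0,0],"fingers":0}])

```text
clock: 6.1
position: [0.49, -0.1293, 0.1933]
ee_rot: [0.001, 0.057, 0.998, -0.001]
contact_force: [0.2, 0.4, -2.1]
width: 0.0245
gripper_force: 40.2
```

```bash
python3 -c "
from chk import *
chk()"
```

```text
std [5.0e-05 2.0e-05 1.5e-04]
rotstd [0.     0.0002 0.    ]
p [ 0.49   -0.1292  0.1932] z [ 9.0e-04 -1.8e-03 -1.0e+00] F [-0.8  0.1 -2.2] M [ 0.01  0.01 -0.03] t 6.25 w 0.024762282388415838
```

>>> servo_tool(moves=[{"dp":[0,0,0.008],"delta_rot":[0,0,0],"fingers":0},{"dp":[0,0,0.008],"delta_rot":[0,0,0],"fingers":0},{"dp":[0,0,0],"delta_rot":[0,0,0],"fingers":0}])

```text
clock: 6.55
position: [0.4901, -0.1293, 0.1906]
ee_rot: [0.001, 0.057, 0.998, -0.001]
contact_force: [0.1, -0.8, -1.3]
width: 0.0245
gripper_force: 40.2
```

>>> servo_tool(moves=[{"dp":[0,0,0.005],"delta_rot":[0,0,0],"fingers":0},{"dp":[0,0,0.005],"delta_rot":[0,0,0],"fingers":0},{"dp":[0,0,0],"delta_rot":[0,0,0],"fingers":0}])

```text
clock: 6.85
position: [0.4906, -0.1294, 0.1899]
ee_rot: [0.002, 0.057, 0.998, -0.001]
contact_force: [-0.6, -0.1, 6.3]
width: 0.0248
gripper_force: 41.1
```

The pin now stands on the ring, with TCP z at 0.190. Next I compute the arc for turning the disc counter-clockwise.

```bash
python3 - <<'E'
import numpy as np
B=np.array([.4904,-.1293]); d=B-np.array([.5685,-.1812]); a0=np.arctan2(d[1],d[0]); C=B-.095*np.array([np.cos(a0),np.sin(a0)])
print(C,np.degrees(a0)); y=np.radians(83.5); X=np.array([-np.sin(y),np.cos(y)]);Y=np.array([np.cos(y),np.sin(y)])
P=lambda s:C+.095*np.array([np.cos(a0+s/95),np.sin(a0+s/95)])
for s in range(0,90,10):
    D=(P(s+10)-P(s))/5/.2; print(s,(D@X).round(4),(D@Y).round(4),'end',P(s+10).round(4))
E
```

```text
[ 0.56952262 -0.18187957] 146.39466441389663
0 0.0041 -0.0091 end [ 0.4853 -0.1379]
10 0.0031 -0.0095 end [ 0.4812 -0.147 ]
20 0.0021 -0.0098 end [ 0.478  -0.1565]
30 0.001 -0.0099 end [ 0.4758 -0.1662]
40 -0.0 -0.01 end [ 0.4747 -0.1762]
50 -0.0011 -0.0099 end [ 0.4746 -0.1862]
60 -0.0021 -0.0098 end [ 0.4756 -0.1961]
70 -0.0031 -0.0095 end [ 0.4776 -0.2059]
80 -0.0041 -0.0091 end [ 0.4806 -0.2154]
```

>>> servo_tool(moves=[{"dp":[0.0041,-0.0091,0.001],"delta_rot":[0,0,0],"fingers":0},{"dp":[0.0041,-0.0091,0.001],"delta_rot":[0,0,0],"fingers":0},{"dp":[0.0041,-0.0091,0],"delta_rot":[0,0,0],"fingers":0},{"dp":[0.0041,-0.0091,0],"delta_rot":[0,0,0],"fingers":0},{"dp":[0.0041,-0.0091,0],"delta_rot":[0,0,0],"fingers":0}])

```text
clock: 7.35
position: [0.4867, -0.1362, 0.1899]
ee_rot: [0.003, 0.058, 0.998, 0.001]
contact_force: [2.7, 6.4, 5.8]
width: 0.0249
gripper_force: 41.2
```

>>> servo_tool(moves=[{"dp":[0.0031,-0.0095,0],"delta_rot":[0,0,0],"fingers":0},{"dp":[0.0031,-0.0095,0],"delta_rot":[0,0,0],"fingers":0},{"dp":[0.0031,-0.0095,0],"delta_rot":[0,0,0],"fingers":0},{"dp":[0.0031,-0.0095,0],"delta_rot":[0,0,0],"fingers":0},{"dp":[0.0031,-0.0095,0],"delta_rot":[0,0,0],"fingers":0}])

```text
clock: 7.85
position: [0.4824, -0.1453, 0.1899]
ee_rot: [0.003, 0.058, 0.998, 0.001]
contact_force: [2.1, 5.9, 7.2]
width: 0.0244
gripper_force: 41.2
```

>>> servo_tool(moves=[{"dp":[0.0021,-0.0098,0],"delta_rot":[0,0,0],"fingers":0},{"dp":[0.0021,-0.0098,0],"delta_rot":[0,0,0],"fingers":0},{"dp":[0.0021,-0.0098,0],"delta_rot":[0,0,0],"fingers":0},{"dp":[0.0021,-0.0098,0],"delta_rot":[0,0,0],"fingers":0},{"dp":[0.0021,-0.0098,0],"delta_rot":[0,0,0],"fingers":0}])

```text
clock: 8.35
position: [0.4791, -0.1547, 0.1899]
ee_rot: [0.003, 0.058, 0.998, 0.001]
contact_force: [1.2, 6.0, 8.0]
width: 0.0246
gripper_force: 41.1
```

>>> servo_tool(moves=[{"dp":[0.001,-0.0099,0],"delta_rot":[0,0,0],"fingers":0},{"dp":[0.001,-0.0099,0],"delta_rot":[0,0,0],"fingers":0},{"dp":[0.001,-0.0099,0],"delta_rot":[0,0,0],"fingers":0},{"dp":[0.001,-0.0099,0],"delta_rot":[0,0,0],"fingers":0},{"dp":[0.001,-0.0099,0],"delta_rot":[0,0,0],"fingers":0}])

```text
clock: 8.85
position: [0.4757, -0.1654, 0.1881]
ee_rot: [0.001, 0.058, 0.998, 0.0]
contact_force: [1.7, 5.9, -0.1]
width: 0.0247
gripper_force: 40.4
```

The tip dropped 1.8 mm and the vertical load went to zero, so the nose has found a hole. Next I press down.

>>> servo_tool(moves=[{"dp":[0,0,0.01],"delta_rot":[0,0,0],"fingers":0},{"dp":[0,0,0.01],"delta_rot":[0,0,0],"fingers":0},{"dp":[0,0,0],"delta_rot":[0,0,0],"fingers":0}])

```text
clock: 9.15
position: [0.4762, -0.1646, 0.1851]
ee_rot: [0.002, 0.058, 0.998, 0.001]
contact_force: [0.9, 7.1, 5.2]
width: 0.0248
gripper_force: 41.2
```

>>> servo_tool(moves=[{"dp":[-0.0005,0.005,0],"delta_rot":[0,0,0],"fingers":0},{"dp":[-0.0005,0.005,0],"delta_rot":[0,0,0],"fingers":0},{"dp":[0,0,0],"delta_rot":[0,0,0],"fingers":0}])

```text
clock: 9.45
position: [0.4764, -0.1638, 0.1849]
ee_rot: [0.002, 0.058, 0.998, -0.0]
contact_force: [0.6, 4.9, 5.7]
width: 0.0244
gripper_force: 41.1
```

>>> servo_tool(moves=[{"dp":[-0.0005,0.005,0],"delta_rot":[0,0,0],"fingers":0},{"dp":[-0.0005,0.005,0],"delta_rot":[0,0,0],"fingers":0},{"dp":[0,0,0],"delta_rot":[0,0,0],"fingers":0}])

```text
clock: 9.75
position: [0.4766, -0.1627, 0.1844]
ee_rot: [0.001, 0.057, 0.998, -0.002]
contact_force: [0.4, 0.8, 2.3]
width: 0.0243
gripper_force: 40.6
```

Sideways force is nearly gone and z is falling. I press further.

>>> servo_tool(moves=[{"dp":[0,0.0025,0.01],"delta_rot":[0,0,0],"fingers":0},{"dp":[0,0.0025,0.01],"delta_rot":[0,0,0],"fingers":0},{"dp":[0,0,0],"delta_rot":[0,0,0],"fingers":0}])

```text
clock: 10.05
position: [0.4763, -0.1617, 0.1795]
ee_rot: [0.001, 0.057, 0.998, -0.001]
contact_force: [0.8, -0.9, -2.6]
width: 0.0246
gripper_force: 40.2
```

>>> servo_tool(moves=[{"dp":[0,0,0.012],"delta_rot":[0,0,0],"fingers":0},{"dp":[0,0,0.012],"delta_rot":[0,0,0],"fingers":0},{"dp":[0,0,0.008],"delta_rot":[0,0,0],"fingers":0},{"dp":[0,0,0.005],"delta_rot":[0,0,0],"fingers":0},{"dp":[0,0,0],"delta_rot":[0,0,0],"fingers":0}])

```text
clock: 10.55
position: [0.4765, -0.1614, 0.1733]
ee_rot: [0.001, 0.057, 0.998, -0.001]
contact_force: [-0.8, 0.3, 3.7]
width: 0.0244
gripper_force: 40.8
```

>>> servo_tool(moves=[{"dp":[0,0,0.007],"delta_rot":[0,0,0],"fingers":0},{"dp":[0,0,0],"delta_rot":[0,0,0],"fingers":0}])

```text
clock: 10.75
position: [0.4764, -0.1614, 0.1732]
ee_rot: [0.001, 0.057, 0.998, -0.001]
contact_force: [-3.5, 0.9, 12.3]
width: 0.0248
gripper_force: 41.8
```

It is firmly seated at z 0.173, exactly 17 mm below the standing height. Next I unload, release and retreat.

>>> servo_tool(moves=[{"dp":[0,0,-0.008],"delta_rot":[0,0,0],"fingers":0},{"dp":[0,0,0],"delta_rot":[0,0,0],"fingers":0.35},{"dp":[0,0,0],"delta_rot":[0,0,0],"fingers":0.6},{"dp":[0,0,0],"delta_rot":[0,0,0],"fingers":0.6},{"dp":[0,0,0],"delta_rot":[0,0,0],"fingers":0.6}])

```text
clock: 11.25
position: [0.4765, -0.1612, 0.1729]
ee_rot: [0.001, 0.057, 0.998, -0.001]
contact_force: [0.3, -0.2, -0.3]
width: 0.0515
gripper_force: 0.0
```

>>> servo_tool(moves=[{"dp":[0,0,-0.03],"delta_rot":[0,0,0],"fingers":0.6},{"dp":[0,0,-0.1],"delta_rot":[0,0,0],"fingers":0.6},{"dp":[0,0,-0.2],"delta_rot":[0,0,0],"fingers":0.6},{"dp":[0,0,-0.2],"delta_rot":[0,0,0],"fingers":0.6},{"dp":[0,0,0],"delta_rot":[0,0,0],"fingers":0.6}])

```text
clock: 11.75
position: [0.4791, -0.1623, 0.2851]
ee_rot: [0.007, 0.057, 0.998, -0.003]
contact_force: [-0.2, -0.5, -0.0]
width: 0.0513
gripper_force: 0.0
```

```bash
python3 - <<'E'
from h import *
im,W=cloud('wrist'); cv2.imwrite('pics/w9.png',im[:,:,::-1])
A=W.reshape(-1,3); A=A[(np.hypot(A[:,0]-.4764,A[:,1]+.1614)<.025)&(A[:,2]>.1)]
t=A[A[:,2]>np.nanpercentile(A[:,2],60)]; print('knob top',np.median(t[:,2]),np.nanmax(A[:,2]),cv2.minEnclosingCircle(t[:,:2].astype(np.float32)))
im,W=cloud('scene'); cv2.imwrite('pics/s9.png',im[:,:,::-1])
A=W[150:260,170:300].reshape(-1,3);A=A[(A[:,2]>.112)&(A[:,2]<.124)&(np.hypot(A[:,0]-.4764,A[:,1]+.1614)>.02)]
print('mould',np.median(A[:,2]),cv2.minAreaRect(A[:,:2].astype(np.float32)))
print(readout.get_state()['clock'],readout.get_state()['width'])
E
```

```text
knob top 0.30461570803650617 0.3119456830603465 ((0.46593326330184937, -0.16169482469558716), 0.022727489471435547)
mould 0.11872766966949344 ((0.5745141506195068, -0.18656471371650696), (0.14641836285591125, 0.06695929169654846), 84.53475189208984)
11.85 0.051375552233237955
```

View pics/w9.png

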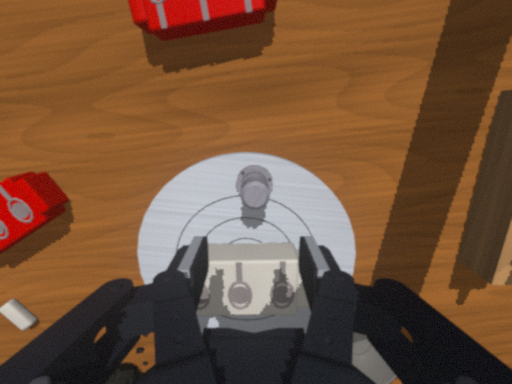

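View pics/s9.png

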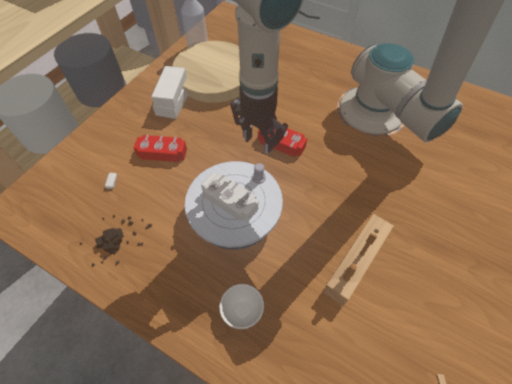

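The pin knob sits on the bushing, at (254,185) in the wrist view, with the mould flat beside it and the bowl unmoved at (241,306). I check the heights of the knob and the two tools, and the awl and stick positions, before handing in.

```bash
python3 - <<'E'
from h import *
im,W=cloud('wrist'); A=W.reshape(-1,3); A=A[(np.hypot(A[:,0]-.4764,A[:,1]+.1614)<.025)&(A[:,2]>.1)&(A[:,2]<.16)]
t=A[A[:,2]>.121]; print('knob top',np.median(t[:,2]),len(t),cv2.minEnclosingCircle(t[:,:2].astype(np.float32)))
B=W.reshape(-1,3)
for n,W in(('before',np.load('scene.npz')['W']),('now',cloud('scene')[1]),('beforeT',np.load('top.npz')['W']),('nowT',cloud('top')[1])):
    A=W.reshape(-1,3)
    for nm,c in(('mid',(.5321,.1575)),('far',(.6066,.149))):
        b=A[(np.hypot(A[:,0]-c[0],A[:,1]-c[1])<.025)&(A[:,2]>.07)&(A[:,2]<.2)]; print(n,nm,len(b),b.mean(0).round(3) if len(b) else 0,b[:,2].max().round(3) if len(b) else 0)
    b=A[(np.hypot(A[:,0]-.5,A[:,1]+.16)<.05)&(A[:,2]>.121)&(A[:,2]<.15)]; print('knob',len(b),np.median(b[:,2]) if len(b) else 0)
E
```

```text
knob top 0.12523460580764162 666 ((0.4759594798088074, -0.15966695547103882), 0.01304647233337164)
before mid 141 [0.534 0.157 0.129] 0.167
before far 130 [0.611 0.148 0.113] 0.14
knob 0 0
now mid 139 [0.534 0.157 0.13 ] 0.165
now far 125 [0.611 0.148 0.114] 0.139
knob 73 0.12593539548798
beforeT mid 65 [0.531 0.154 0.13 ] 0.168
beforeT far 93 [0.604 0.145 0.115] 0.14
knob 0 0
nowT mid 66 [0.531 0.155 0.13 ] 0.166
nowT far 89 [0.605 0.145 0.116] 0.139
knob 0 0
```

The knob top is at 0.126 m, as expected for a pin fully home (0.096 + 0.030). The awl and stick have not moved.

```bash
python3 -c "
from rig import manip
print(manip.sign_off())"
```

```text
the job is handed in; nothing more can be done
None
```

The turntable is locked and the job is handed in after about 12 s: the pin is home on the bushing and in a ring hole, the gripper has let go, and the mould, both tools and the bowl are undisturbed.

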